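# Press the undercarriage block home in the marking jig and hold it

### The arm

A 6-joint arm with a two-finger parallel gripper is mounted at the origin on the work surface. World frame = base frame: x ahead of the robot, y to its left, z up, the work surface at z = 0. Lengths are in m, angles in rad, forces in N, time in s.
With the tool pointing down it reaches from about 0.275 to 1 m from the base axis. Payload 8.4 kg.
Tool frame: the origin (TCP) lies on the centre line of the jaws, within the pads' length; the fingertips stand 22 mm ahead of it and the grasp point (between the pads) lies 3 mm ahead of it; z points along the fingers, y is the line along which they close (so a half turn about z gives the same grasp; the last joint's range is limited). The gripper opens to 85 mm and grips with 20 to 120 N. Pads are 22 mm wide; open, the fingers measure 114 mm over their backs; the gripper's body (76 mm by 85 mm) begins 54 mm behind the grasp point. The pads swing forward as they close: fully open they stand 13 mm farther back than shut.
Start: joints at [1.171, 0.353, 1.633, -0, 1.155, -0.002], TCP at [0.242, 0.576, 0.253] pointing down, gripper open.
Joint ranges: [-2.63, 2.63], [-0.92, 2.1], [0.06, 2.66], [-1.3, 4.44], [0, 2.69], [-3.02, 3.02]. Speed limits (rad/s): [2.22, 2.22, 2.79, 3.14, 3.14, 3.14].

### API

Orientations are given as a unit quaternion [x, y, z, w].
In Python, from bench import manip, viewer, job gives the robot as it stands.
- The arm moves only by the tool arm_command, never from a script. Its argument "deltas" is a list of rows, each a list of 3 entries, a list of its own where there are three numbers: the shift along the tool's x, y, z in mm, then the turn, a rotation vector about the tool's x, y, z in degrees, then the closure, from 0 (fully open) to 1 (shut). A call has 1 to 10 rows; each row is the pose to reach, as a shift and turn from the pose commanded when the call began, along the tool's axes at that moment; what a row does not reach only later rows make up. A row lasts 1/12 s, in which the tool goes at most 41.7 mm and 7.16 degrees, less where a joint would pass 70% of its speed; a pose out of reach is approached as far as the arm can. A call with a gripper value outside its range is refused whole. The fingers move at their own pace and stop on an object; "newtons" is the grip in N (left out, the last holds). Time passes only in rows, so rows that repeat a pose let the fingers close. It gives the time, the measured TCP pose, the force, the opening and the grip force at its end, in the units of the state.
- manip.get_obs(): the state, without advancing time (a new reading comes with each control period).
- viewer.get_image(name): name is "scene" or "top"; returns a dict with "frame" (420x560x3 uint8, red, green, blue), "depth" (420x560 float32, m along the optical axis (not along the pixel's ray), 0 where there is no reading), "K" (3x3 intrinsics, pixels), "extrinsics" (4x4, takes a point from world to camera coordinates). Camera axes: x right, y down, z forward; pixel columns grow to the right and rows downward; lengths in m; the calibration is good to about 2 mm. A picture is of the moment at which its call begins.
- job.finish_job(): hands the job in; it is judged then, once.
The state is a dict: "t": time; "joint_positions": joint angles; "qd": joint speeds; "tau": joint torques, N m; "position": TCP position; "tcp_rot": TCP orientation; "ft_force": force on the tool from outside, world axes, zero at the start; "torque": the same for the moment, N m; "finger_gap": finger opening in m; "grasp_force": force on a finger pad.
Only numpy, scipy, OpenCV 4.12 (cv2) and the standard library are available. Lean on these libraries where they do the work, as an engineer would, in place of code of your own. Each camera call takes 0.05 s, during which the arm holds its last target. There are 200 camera calls.

### The job

Take the beech block that has a step cut into one end and lay it down in the channel of the plywood marking jig, square end towards the sprung plunger; then push it along the channel, squeezing the plunger in, until its square end is hard against the steel stop. Keep it pressed there, firmly but without forcing it, so that it can be marked: your program finishes while still holding it against the stop, because the spring pushes it back out if you let go. Leave everything else on the bench where it is.

Things in the scene. Friction and masses are not known exactly. Their poses are not given: they have to be found in the camera images.
- block: Loose beech block, 75 g, 80 (x) x 34 (y) x 45 mm high, the only one with a step: full height from x = -15 to +40 mm (square end), only 18 mm high from x = -40 to -15 mm. Origin: centre of its 80 x 34 mm underside; +x to the square end, z up. Starts upright on the bench in one of three spots shared with two other blocks. Grip it across the 34 mm at x = 5 to 12 mm. Over 50 N on the stop dents it.
- block_face (a point): Point on the block's square end face: 40 mm along the block's +x from its origin, 22 mm above its underside.
- jig: Jig, fixed: plywood board 210 (x) x 90 (y) x 12 mm; the block lies on its top. Origin: centre of its underside; +x is the push direction. Two guide strips, 8 mm high and wide, make a channel 40 mm wide about y = 0, from x = -80 to +50 mm, open above and at -x. The stop's face is at x = +50. Block home: its origin at jig x = +10 mm; at x = -20 mm it is 16 mm clear of the plunger.
- stop: Steel stop, the hard stop, across the channel's +x end: 30 (x) x 60 (y) x 40 mm high on the board (top 52 mm above the bench), a brass spring barrel behind it. Origin at the foot of its front face, on the board, mid-channel; axes as the jig's.
- stop_face (a point): Middle of the stop's front face, jig x = +50 mm, y = 0, z = 34 mm.
- plunger_nose (a point): Nose of the sprung steel plunger, a 12 mm round pin that stands 14 mm out of the middle of the stop's face, 22 mm above the board; it moves with the plunger.
- plunger (a joint): How far the plunger is pushed in, m: 0 = fully out, 0.014 = flush with the stop's face (block home); its own travel goes on to 0.022. Spring: 3 N when it starts to move, 8.6 N with the block home (400 N/m). A total push of some 12 to 25 N on the block holds it firmly on the stop.
- plain: Bystander: loose beech block 80 x 34 x 45 mm, both ends square, no step. Origin at the centre of its underside, x along its length.
- low: Bystander: loose small beech block 55 x 34 x 28 mm with two dark holes on top. Origin at the centre of its underside, x along its length.
- tape: Bystander: roll of paper tape lying flat, 92 mm across, 24 mm high; origin at the centre of its underside.
- wheel: Bystander: black model wheel lying flat, 52 mm across, 20 mm high; origin at the centre of its underside.
- glue: Bystander: white glue bottle, 38 mm across, 100 mm high, upright; origin at the centre of its underside.
- spray: Bystander: metal spray can, 56 mm across, 150 mm high, upright; origin at the centre of its underside.
- driver: Bystander: screwdriver with black handle, 170 mm long, lying along its own x between the jig and the model jet.
There are look-alikes about, which are no part of the job. What is shaped like the block but yellow is not meant. Several things look just like the jig: the one meant starts farthest to the robot's left.

How it is judged:
On the way, in this order (a step that is already met when the one before it is completed fails the run):
1. the stepped block lies down in the jig's channel (z of block in the frame of jig between 0.009 and 0.0155 m and y of block in the frame of jig between -0.006 and 0.006 m and angle between the x axis of block and the x axis of jig, either way round below 0.09 rad and angle between block's own z axis and vertical below 0.06 rad and x of block in the frame of jig between -0.07 and 0.02 m), for 0.1 s.
2. the block is pressed against the plunger until it meets the stop (x of block_face in the frame of jig above 0.048 m and value of joint plunger above 0.0115 m and contact force between block and stop above 1.5 N and contact force between the fingers and block above 4 N), for 0.3 s.
At the end, for the whole second after the job is handed in: The block lies flat on the board between the guides (3.5 mm in height, 6 mm sideways, 0.09 rad turned, 0.06 tilted), its square end within 2 mm of the stop and pressing it with over 1.5 N, plunger in over 11.5 mm, the gripper still pushing or holding it with over 4 N (all of step 2 and z of block in the frame of jig between 0.009 and 0.0155 m and y of block in the frame of jig between -0.006 and 0.006 m and angle between the x axis of block and the x axis of jig, either way round below 0.09 rad and angle between block's own z axis and vertical below 0.06 rad); the arm keeps its last pose, push and grip.
It fails at once if the block is forced against the stop with more than 50 N (contact force between block and stop above 50 N).
It fails at once if another thing on the bench is moved more than 30 mm (distance of any of plain, low, tape, wheel, glue, spray, driver from where it was at the start of the episode above 0.03 m).
It also fails if it takes over 48 s, if anything falls off the work surface, if the arm or the gripper's body presses on something with over 40 N, if the wrist force passes 120 N, or if a joint passes its speed limit or range.

## Working session

There is one attempt and no reset: what is moved stays moved. The work goes in short steps, Python scripts to look and compute and a tool call to move; the robot and the scene stay as the last step left them, time stands still between calls to the robot, and variables do not carry over. Pictures are saved under pics/ and viewed, at most 10 in all, crops included, and the job is handed in when it is done.

Besides the shell and the picture viewer there is one more tool, called after "Request:" by a JSON object that holds its "method" and its "body", one argument or row to a line. arm_command: Moves the arm, as the interface text tells. Its arguments: {"type":"object","properties":{"deltas":{"type":"array","items":{"type":"array"}},"newtons":{"type":"number"}},"required":["deltas"]}

```bash
mkdir -p pics
cat > h.py <<'E'
import numpy as np, cv2
from bench import manip, viewer, job
def take(n):
    d=viewer.get_image(n); np.savez('last_%s.npz'%n,**d); return d
def load(n): return np.load('last_%s.npz'%n)
def px(d,u,v,z=None):
    K,E=d['K'],d['extrinsics']; r=np.linalg.inv(K)@[u,v,1]; R,t=E[:3,:3],E[:3,3]
    c=-R.T@t; w=R.T@r
    s=d['depth'][int(round(v)),int(round(u))] if z is None else (z-c[2])/w[2]
    return c+s*w
def proj(d,p):
    q=d['K']@(d['extrinsics'][:3,:3]@p+d['extrinsics'][:3,3]); return q[:2]/q[2]
def save(img,f): cv2.imwrite('pics/'+f,cv2.cvtColor(img,cv2.COLOR_RGB2BGR))
E
python3 - <<'E'
from h import *
for n in('scene','top'):
    d=take(n); save(d['frame'],n+'0.png'); 
    print(np.linalg.inv(d['extrinsics'])[:3].round(3))
print(manip.get_obs())
E
```

```text
[[ 0.883  0.384 -0.269  0.925]
 [ 0.469 -0.709  0.527 -0.854]
 [ 0.011 -0.592 -0.806  1.262]]
[[-0.002 -0.991  0.132  0.36 ]
 [-1.     0.005  0.022 -0.052]
 [-0.022 -0.132 -0.991  1.141]]
{'t': 0.1, 'joint_positions': array([ 1.17060605e+00,  3.53614776e-01,  1.63405808e+00, -1.25168013e-05,
        1.15523523e+00, -2.40542798e-03]), 'qd': array([-0.00013385, -0.00160208, -0.00210814, -0.00020628, -0.00142196,
        0.00058851]), 'tau': array([-2.21499060e-03, -6.06356835e+01, -3.42814529e+01, -6.19712478e-05,
        3.95101481e-03, -5.07035395e-06]), 'position': array([0.24195674, 0.57581879, 0.25261506]), 'tcp_rot': array([ 1.97581189e-01,  9.80286306e-01, -6.45582452e-04, -1.25896524e-04]), 'ft_force': array([-0.55101096, -0.41466805,  0.15255076]), 'torque': array([ 0.04515977, -0.01893973,  0.0280183 ]), 'grasp_force': 0.0, 'finger_gap': 0.08533716673272956}
```

View pics/scene0.png

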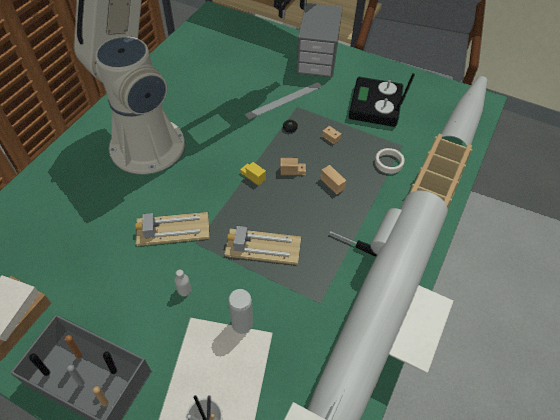

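View pics/top0.png

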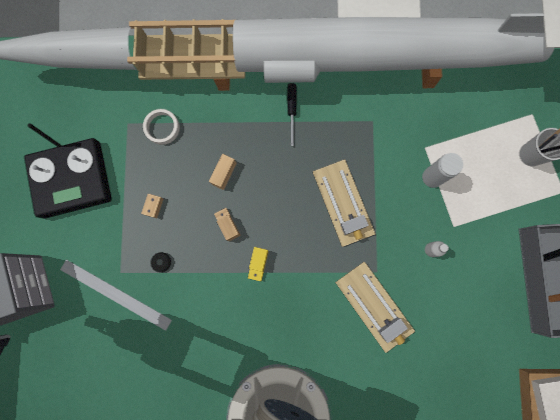

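The scene view shows two jigs and three wooden blocks. In the top view the jigs are at (344,203) and (375,307), and the first is farther left. The stepped block looks to be at (227,224), the plain one is at (223,171), and the low one with holes is at (152,206). I'll enlarge the view to check.

Run:
```python
from h import *
d=load('top'); f=d['frame']
a=cv2.resize(f[200:250,200:255],None,fx=8,fy=8,interpolation=cv2.INTER_CUBIC)
b=cv2.resize(f[155:250,308:380],None,fx=5,fy=5,interpolation=cv2.INTER_CUBIC)
o=np.zeros((480,800,3),np.uint8); o[:400,:440]=a; o[:475,440:800]=b
save(o,'crop1.png')
```

```text
(no output)
```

View pics/crop1.png

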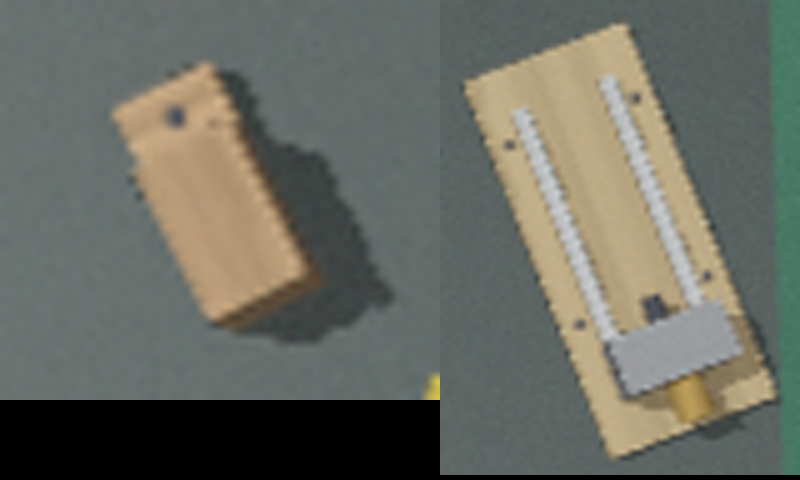

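The crop confirms the stepped block: its step is at the upper end, with the square end toward (258,297) in the crop. The jig's board corners are at (465,85), (625,25), (775,398) and (615,458), and its stop is at the lower end.

Run:
```python
from h import *
d=load('top')
def cr(x,y): # jig crop
    return (308+(x-440+.5)/5-.5,155+(y+.5)/5-.5)
def cb(x,y): return (200+(x+.5)/8-.5,200+(y+.5)/8-.5)
J=np.array([px(d,*cr(*c),z=.012) for c in[(465,85),(625,25),(775,398),(615,458)]])
print('jig c',J.mean(0).round(4), [np.linalg.norm(J[i]-J[i-1]).round(4) for i in range(4)])
v=(J[2]+J[3]-J[0]-J[1])/2; print('yaw',np.degrees(np.arctan2(v[1],v[0])))
g=[px(d,*cr(*c),z=.02) for c in[(520,110),(607,78),(697,305),(612,340)]]
v=np.subtract(g[2],g[1]);w=np.subtract(g[3],g[0]);print('guide yaw',np.degrees(np.arctan2(v[1],v[0])),np.degrees(np.arctan2(w[1],w[0])),[np.round(a,4) for a in g])
B=np.array([px(d,*cb(*c),z=.045) for c in[(138,160),(240,128),(306,272),(212,322)]])
print(B.round(4),[np.linalg.norm(B[i]-B[i-1]).round(4) for i in range(4)])
# depth-based top-face fits
def rect(z0,z1,c,r):
    h,w=d['depth'].shape; U,V=np.meshgrid(np.arange(w),np.arange(h))
    m=(abs(U-c[0])<r)&(abs(V-c[1])<r)
    P=np.array([px(d,u,v) for u,v in zip(U[m],V[m])]); P=P[(P[:,2]>z0)&(P[:,2]<z1)]
    print(len(P),P[:,2].mean().round(4),cv2.minAreaRect((P[:,:2]*1000).astype(np.float32)))
rect(.039,.05,(227,224),24); rect(.012,.024,(227,224),24); rect(.007,.03,(344,203),50); rect(.045,.06,(354,225),20)
```

```text
jig c [ 0.5332 -0.168   0.012 ] [np.float64(0.208), np.float64(0.0894), np.float64(0.2084), np.float64(0.0873)]
yaw -159.32088530313783
guide yaw -159.76511148548016 -159.27546644217267 [array([ 0.5997, -0.1174,  0.02  ]), array([ 0.6162, -0.1625,  0.02  ]), array([ 0.4978, -0.2061,  0.02  ]), array([ 0.4801, -0.1626,  0.02  ])]
[[0.4864 0.1524 0.045 ]
 [0.4964 0.1206 0.045 ]
 [0.4511 0.0992 0.045 ]
 [0.4356 0.1283 0.045 ]] [np.float64(0.0562), np.float64(0.0334), np.float64(0.0501), np.float64(0.033)]
303 0.044 ((467.14154052734375, 127.75928497314453), (55.265419006347656, 33.97702407836914), 27.244600296020508)
120 0.0173 ((478.5124206542969, 133.09771728515625), (80.5013427734375, 33.40272903442383), 27.730960845947266)
2375 0.0126 ((533.688232421875, -163.17247009277344), (182.74351501464844, 223.63246154785156), 82.62203979492188)
308 0.0512 ((463.7408142089844, -193.03067016601562), (50.583534240722656, 60.287139892578125), 20.352487564086914)
```

```bash
cat >> h.py <<'E'
from scipy.spatial.transform import Rotation as Ro
def go(p,yaw):
    o=manip.get_obs(); R=Ro.from_quat(o['tcp_rot'])
    T=Ro.from_euler('z',yaw,degrees=True)*Ro.from_quat([1,0,0,0])
    print('shift',(R.inv().apply(np.array(p)-o['position'])*1e3).round(1),'turn',(R.inv()*T).as_rotvec(degrees=True).round(2),
      'pos',o['position'].round(4),'F',o['ft_force'].round(1),'gap',round(o['finger_gap'],4),'grip',round(o['grasp_force'],1),'t',o['t'],'j6',o['joint_positions'][5].round(2))
E
python3 -c "
from h import *
go([.4693,.1289,.14],207.3)"
```

```text
shift [-382.7 -323.8  113. ] turn [-7.000e-02 -3.000e-02 -5.009e+01] pos [0.242  0.5758 0.2526] F [-0.6 -0.4  0.2] gap 0.0853 grip 0.0 t 0.1 j6 -0.0
```

Request:
{"method": "arm_command", "body": {
  "deltas": [
    [[-383,-324,60],[0,0,-50],0.1],
    [[-383,-324,60],[0,0,-50],0.1],
    [[-383,-324,60],[0,0,-50],0.1],
    [[-383,-324,60],[0,0,-50],0.1],
    [[-383,-324,60],[0,0,-50],0.1],
    [[-383,-324,60],[0,0,-50],0.1],
    [[-383,-324,60],[0,0,-50],0.1],
    [[-383,-324,60],[0,0,-50],0.1],
    [[-383,-324,60],[0,0,-50],0.1],
    [[-383,-324,60],[0,0,-50],0.1]
  ]
}}

```text
t: 0.93
position: [0.4242, 0.2176, 0.2051]
tcp_rot: [-0.236, 0.972, -0.0, -0.0]
ft_force: [1.3, 0.7, -0.1]
finger_gap: 0.077
grasp_force: 0.0
```

```bash
python3 -c "
from h import *
go([.4693,.1289,.12],207.3)"
```

```text
shift [  0.5 -99.5  85.1] turn [-0.   -0.01 -0.05] pos [0.4242 0.2176 0.2051] F [ 1.3  0.7 -0.1] gap 0.077 grip 0.0 t 0.9333 j6 -1.58
```

Request:
{"method": "arm_command", "body": {
  "deltas": [
    [[0,-99,40],[0,0,0],0.2],
    [[0,-99,60],[0,0,0],0.2],
    [[0,-99,85],[0,0,0],0.2],
    [[0,-99,85],[0,0,0],0.2],
    [[0,-99,85],[0,0,0],0.2],
    [[0,-99,85],[0,0,0],0.2]
  ]
}}

```text
t: 1.43
position: [0.4688, 0.1316, 0.1204]
tcp_rot: [-0.235, 0.972, 0.0, -0.001]
ft_force: [-0.8, -0.4, 0.8]
finger_gap: 0.0682
grasp_force: 0.0
```

Run:
```python
from h import *
go([.4693,.1289,.036],207.3)
d=take('scene'); print(proj(d,np.array([.4693,.1289,.045])))
u,v=proj(d,np.array([.4693,.1289,.06])).astype(int)
save(cv2.resize(d['frame'][v-50:v+50,u-65:u+65],None,fx=6,fy=6,interpolation=cv2.INTER_CUBIC),'c2.png')
```

```text
shift [ 0.7 -2.7 84.4] turn [ 0.03 -0.08 -0.15] pos [0.4688 0.1316 0.1204] F [-0.8 -0.4  0.8] gap 0.0682 grip 0.0 t 1.4333 j6 -1.77
[289.15149236 161.10047809]
```

View pics/c2.png

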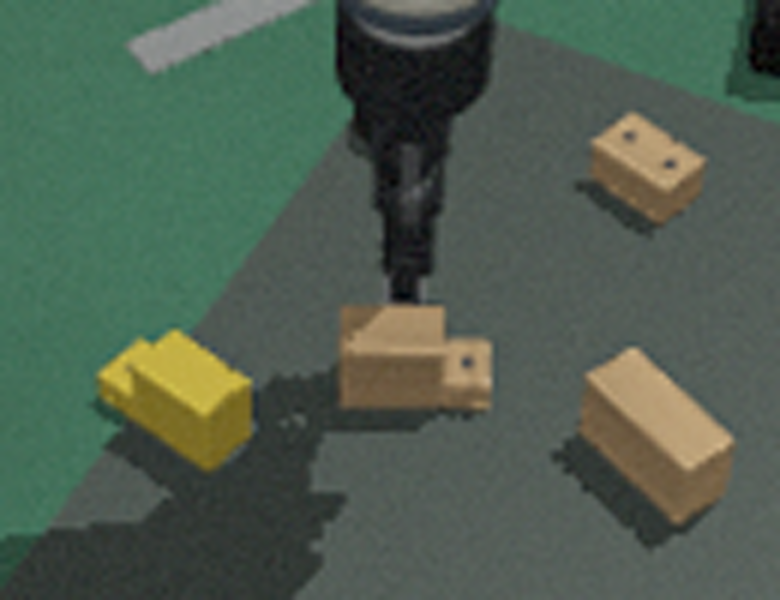

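The crop shows the tool over the stepped block's full-height part (crop 405,320), with its step on the right. I'll descend, then close.

Request:
{"method": "arm_command", "body": {
  "deltas": [
    [[0,0,30],[0,0,0],0.2],
    [[0,0,55],[0,0,0],0.2],
    [[0,0,75],[0,0,0],0.2],
    [[0,0,84],[0,0,0],0.2],
    [[0,0,84],[0,0,0],0.2],
    [[0,0,84],[0,0,0],0.2]
  ]
}}

```text
t: 1.98
position: [0.4697, 0.1324, 0.0374]
tcp_rot: [-0.236, 0.972, 0.0, 0.0]
ft_force: [0.7, 0.1, 0.9]
finger_gap: 0.068
grasp_force: 0.0
```

Request:
{"method": "arm_command", "body": {
  "deltas": [
    [[0,0,0],[0,0,0],0.4],
    [[0,0,0],[0,0,0],0.5],
    [[0,0,0],[0,0,0],0.7],
    [[0,0,0],[0,0,0],0.8],
    [[0,0,0],[0,0,0],0.8],
    [[0,0,0],[0,0,0],0.8],
    [[0,0,0],[0,0,0],0.8],
    [[0,0,0],[0,0,0],0.8],
    [[0,0,0],[0,0,0],0.8],
    [[0,0,0],[0,0,0],0.8]
  ],
  "newtons": 60
}}

```text
t: 2.82
position: [0.4701, 0.1317, 0.0377]
tcp_rot: [-0.235, 0.972, 0.0, 0.001]
ft_force: [-1.5, 0.9, 9.3]
finger_gap: 0.0327
grasp_force: 59.8
```

Run:
```python
from h import *
go([.4693,.1289,.15],207.3)
```

```text
shift [   1.8   -2.2 -112.3] turn [-0.02  0.12 -0.1 ] pos [0.4701 0.1317 0.0377] F [-1.5  0.9  9.3] gap 0.0327 grip 59.8 t 2.8167 j6 -1.78
```

Request:
{"method": "arm_command", "body": {
  "deltas": [
    [[0,0,-40],[0,0,0],0.8],
    [[0,0,-80],[0,0,0],0.8],
    [[0,0,-110],[0,0,0],0.8],
    [[0,0,-110],[0,0,0],0.8],
    [[0,0,-110],[0,0,0],0.8]
  ]
}}

```text
t: 3.23
position: [0.4706, 0.1317, 0.1487]
tcp_rot: [-0.235, 0.972, 0.0, 0.002]
ft_force: [0.5, -0.1, -1.9]
finger_gap: 0.0328
grasp_force: 60.1
```

Run:
```python
from h import *
go([.5541,-.1603,.12],200.5)
```

```text
shift [  59.3 -297.9   28.7] turn [-0.04  0.28  6.7 ] pos [0.4706 0.1317 0.1487] F [ 0.5 -0.1 -1.9] gap 0.0328 grip 60.1 t 3.2333 j6 -1.78
```

Request:
{"method": "arm_command", "body": {
  "deltas": [
    [[59,-298,0],[0,0,6.7],0.8],
    [[59,-298,0],[0,0,6.7],0.8],
    [[59,-298,0],[0,0,6.7],0.8],
    [[59,-298,0],[0,0,6.7],0.8],
    [[59,-298,0],[0,0,6.7],0.8],
    [[59,-298,0],[0,0,6.7],0.8],
    [[59,-298,28],[0,0,6.7],0.8],
    [[59,-298,28],[0,0,6.7],0.8],
    [[59,-298,28],[0,0,6.7],0.8],
    [[59,-298,28],[0,0,6.7],0.8]
  ]
}}

```text
t: 4.07
position: [0.5515, -0.1611, 0.1164]
tcp_rot: [-0.177, 0.984, 0.001, -0.002]
ft_force: [-0.2, 0.6, -0.0]
finger_gap: 0.0333
grasp_force: 60.3
```

Request:
{"method": "arm_command", "body": {
  "deltas": [
    [[0,0,0],[0,0,0],0.8],
    [[0,0,0],[0,0,0],0.8]
  ]
}}

```text
t: 4.23
position: [0.5525, -0.1594, 0.1183]
tcp_rot: [-0.178, 0.984, 0.0, -0.0]
ft_force: [-0.0, 0.2, -0.6]
finger_gap: 0.0335
grasp_force: 60.3
```

Run:
```python
from h import *
go([.5541,-.1603,.053],200.5)
for n in('scene','top'):
    d=take(n)
    u,v=proj(d,np.array([.5541,-.1603,.06])).astype(int)
    save(cv2.resize(d['frame'][v-50:v+50,u-65:u+65],None,fx=6,fy=6,interpolation=cv2.INTER_CUBIC),'c3%s.png'%n); print(n,u,v)
```

```text
shift [-1.2 -1.4 65.3] turn [ 0.04 -0.03  0.06] pos [ 0.5525 -0.1594  0.1183] F [-0.   0.2 -0.6] gap 0.0335 grip 60.3 t 4.2333 j6 -2.21
scene 269 236
top 342 191
```

View pics/c3scene.png

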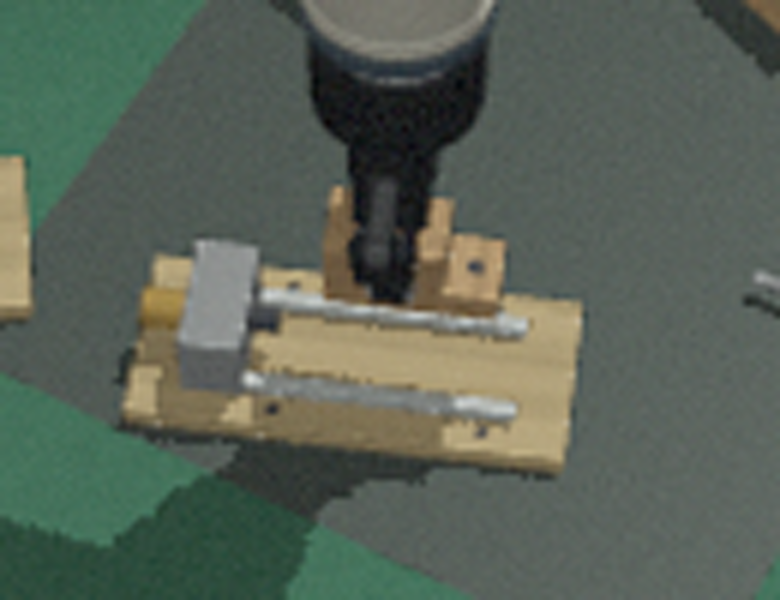

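The crop shows the block level above the channel: step top corners at about (453,237), (507,240), (503,302) and (443,300), guides' open ends at (522,325) and (512,410). I'll check the lateral fit in this image.

Run:
```python
from h import *
d=load('scene')
def c(x,y): return (204+(x+.5)/6-.5,186+(y+.5)/6-.5)
a=np.radians(200.5); ex=np.array([np.cos(a),np.sin(a)]); ey=np.array([-ex[1],ex[0]]); O=np.array([.5335,-.168])
f=lambda p:np.round([(p[:2]-O)@ex*1e3,(p[:2]-O)@ey*1e3,p[2]*1e3],1)
for q in[(453,237),(507,240),(503,302),(443,300)]: print('step',f(px(d,*c(*q),z=.0986)),f(px(d,*c(*q))))
for q in[(522,325),(512,410),(262,297),(247,380)]: print('guide',f(px(d,*c(*q),z=.02)))
for q in[(582,300),(565,468),(122,420)]: print('board',f(px(d,*c(*q),z=.012)))
for q in[(194,242),(258,248),(247,352),(180,345)]: print('stop',f(px(d,*c(*q),z=.052)))
print('tcp',f(manip.get_obs()['position']))
```

```text
step [-46.7 -15.8  98.6] [-46.7 -16.2  98. ]
step [-71.5 -17.5  98.6] [-71.4 -18.3  97.4]
step [-73.6  16.5  98.6] [-69.8 -37.3  16.7]
step [-46.5  19.1  98.6] [-46.1  15.1  92.4]
guide [-80.6 -23.2  20. ]
guide [-81.2  24.8  20. ]
guide [ 45.7 -22.   20. ]
guide [45.2 25.4 20. ]
board [-107.6  -46.7   12. ]
board [-109.2   48.    12. ]
board [101.1  50.5  12. ]
stop [ 78.4 -27.8  52. ]
stop [ 47.7 -28.6  52. ]
stop [43.2 29.8 52. ]
stop [74.7 30.3 52. ]
tcp [-21.2  -1.1 118.8]
```

Request:
{"method": "arm_command", "body": {
  "deltas": [
    [[0,-1,20],[0,0,0],0.8],
    [[0,-1,40],[0,0,0],0.8],
    [[0,-1,50],[0,0,0],0.8],
    [[0,-1,56],[0,0,0],0.8],
    [[0,-1,60],[0,0,0],0.8],
    [[0,-1,63],[0,0,0],0.8],
    [[0,-1,65],[0,0,0],0.8],
    [[0,-1,67],[0,0,0],0.8],
    [[0,-1,67],[0,0,0],0.8],
    [[0,-1,67],[0,0,0],0.8]
  ]
}}

```text
t: 5.17
position: [0.5535, -0.1617, 0.0517]
tcp_rot: [-0.178, 0.984, -0.0, 0.0]
ft_force: [-0.5, 0.2, -0.8]
finger_gap: 0.0331
grasp_force: 60.3
```

Run:
```python
from h import *
go([.5541,-.1603,.05],200.5)
```

```text
shift [-1.   1.1  1.7] turn [-0.02  0.02  0.  ] pos [ 0.5535 -0.1617  0.0517] F [-0.5  0.2 -0.8] gap 0.0331 grip 60.3 t 5.1667 j6 -2.22
```

Request:
{"method": "arm_command", "body": {
  "deltas": [
    [[0,0,1],[0,0,0],0.8],
    [[0,0,2],[0,0,0],0.8],
    [[0,0,2],[0,0,0],0.8],
    [[0,0,2],[0,0,0],0.8]
  ]
}}

```text
t: 5.5
position: [0.5535, -0.1617, 0.0498]
tcp_rot: [-0.178, 0.984, -0.0, 0.0]
ft_force: [-1.1, -0.0, 4.5]
finger_gap: 0.0334
grasp_force: 60.8
```

Request:
{"method": "arm_command", "body": {
  "deltas": [
    [[5,0,0],[0,0,0],0.8],
    [[10,0,0],[0,0,0],0.8],
    [[15,0,0],[0,0,0],0.8],
    [[20,0,0],[0,0,0],0.8],
    [[24,0,0],[0,0,0],0.8],
    [[28,0,0],[0,0,0],0.8],
    [[31,0,0],[0,0,0],0.8],
    [[34,0,0],[0,0,0],0.8],
    [[34,0,0],[0,0,0],0.8]
  ]
}}

```text
t: 6.25
position: [0.522, -0.1737, 0.0498]
tcp_rot: [-0.178, 0.984, -0.0, 0.001]
ft_force: [4.4, 1.5, 5.1]
finger_gap: 0.0328
grasp_force: 60.8
```

```bash
cat >> h.py <<'E'
def st():
    a=np.radians(200.5); ex=np.array([np.cos(a),np.sin(a)]); ey=np.array([-ex[1],ex[0]]); o=manip.get_obs(); p=o['position'][:2]-[.5335,-.168]; F=o['ft_force']
    print('jig x,y',p@ex*1e3,p@ey*1e3,'z',o['position'][2],'push',-F[:2]@ex,'side',F[:2]@ey,'Fz',F[2],'grip',o['grasp_force'],o['t'])
E
python3 -c "
from h import *
st()"
```

```text
jig x,y 12.744580269773678 1.3122592500885852 z 0.049810453834411274 push 4.609329168928942 side 0.1401035147564819 Fz 5.10702181431362 grip 60.848257541656494 6.25
```

Request:
{"method": "arm_command", "body": {
  "deltas": [
    [[1.5,0,0],[0,0,0],0.8],
    [[3,0,0],[0,0,0],0.8],
    [[4,0,0],[0,0,0],0.8],
    [[4,0,0],[0,0,0],0.8]
  ]
}}

```text
t: 6.58
position: [0.5189, -0.1749, 0.0498]
tcp_rot: [-0.178, 0.984, -0.0, 0.001]
ft_force: [6.7, 4.6, 1.7]
finger_gap: 0.0335
grasp_force: 60.6
```

```bash
python3 -c "
from h import *
st()"
```

```text
jig x,y 16.08256545194785 1.3098961839084642 z 0.04980430968646654 push 7.922546476369635 side -1.9891646830283318 Fz 1.672603130611479 grip 60.573243498802185 6.5833
```

Request:
{"method": "arm_command", "body": {
  "deltas": [
    [[0.5,0,0],[0,0,0],0.8],
    [[1,0,0],[0,0,0],0.8],
    [[1.5,0,0],[0,0,0],0.8],
    [[1.5,0,0],[0,0,0],0.8]
  ]
}}

```text
t: 6.92
position: [0.518, -0.1752, 0.0499]
tcp_rot: [-0.178, 0.984, -0.0, 0.002]
ft_force: [7.8, 5.7, 1.9]
finger_gap: 0.0334
grasp_force: 60.5
```

```bash
python3 -c "
from h import *
st()"
```

```text
jig x,y 17.051291687250785 1.3600510425848475 z 0.04985037017405113 push 9.302180202351249 side -2.6410707944966676 Fz 1.9224369030765593 grip 60.499058961868286 6.9167
```

Request:
{"method": "arm_command", "body": {
  "deltas": [
    [[0.5,0,0],[0,0,0],0.8],
    [[1,0,0],[0,0,0],0.8],
    [[1,0,0],[0,0,0],0.8],
    [[1,0,0],[0,0,0],0.8]
  ]
}}

```text
t: 7.25
position: [0.5179, -0.1753, 0.0499]
tcp_rot: [-0.177, 0.984, -0.0, 0.003]
ft_force: [12.0, 8.9, -1.3]
finger_gap: 0.0329
grasp_force: 60.3
```

```bash
python3 -c "
from h import *
st()"
```

```text
jig x,y 17.14818332745845 1.3593284953554756 z 0.04992117890669394 push 14.347728619831525 side -4.106284827210499 Fz -1.254874713085775 grip 60.286930203437805 7.25
```

Request:
{"method": "arm_command", "body": {
  "deltas": [
    [[0.4,0,0],[0,0,0],0.8],
    [[0.8,0,0],[0,0,0],0.8],
    [[0.8,0,0],[0,0,0],0.8],
    [[0.8,0,0],[0,0,0],0.8],
    [[0.8,0,0],[0,0,0],0.8],
    [[0.8,0,0],[0,0,0],0.8]
  ]
}}

```text
t: 7.75
position: [0.5179, -0.1753, 0.05]
tcp_rot: [-0.177, 0.984, -0.0, 0.003]
ft_force: [14.1, 12.6, -2.7]
finger_gap: 0.0328
grasp_force: 60.2
```

Run:
```python
from h import *
st()
d=take('scene')
save(cv2.resize(d['frame'][196:281,204:314],None,fx=7,fy=7,interpolation=cv2.INTER_CUBIC),'c4.png')
st()
```

```text
jig x,y 17.16711350985392 1.4163149664862453 z 0.04998313678364008 push 17.656495569609298 side -6.825446137264597 Fz -2.6938412087294212 grip 60.171716809272766 7.75
jig x,y 17.16739199938103 1.4003420736824006 z 0.049988556436256874 push 19.182844291742956 side -6.3299192298583185 Fz -3.194582422880282 grip 60.17108738422394 7.8
```

View pics/c4.png

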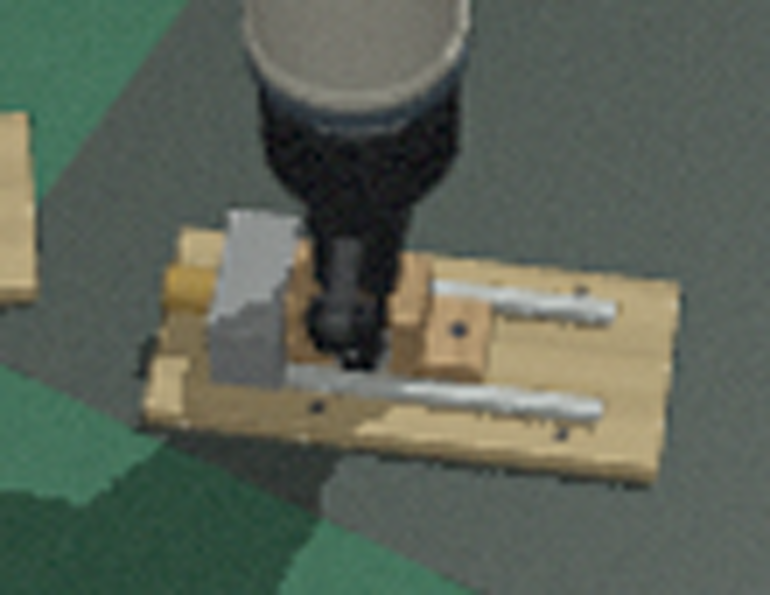

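The block lies flat between the guides with its square end against the stop (crop about 290,310), and the push is about 18 N. Handing it in.

```bash
python3 -c "
from h import *
print(job.finish_job()); st()"
```

```text
the job is handed in; nothing more can be done
None
the job is handed in; nothing more can be done
```

The stepped block lies in the channel of the leftmost jig, still gripped and pressed against the steel stop with a total push of about 18 N; the job is handed in, but the interface gave no verdict.

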